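Jack up the front of a bench power unit and hold the handle down

TASK

Close the small jack's release valve by turning its black bar knob until the white pointer line points straight at the saddle; only then move the jack so that its round saddle stands centred under the round lift pad on the power unit's front lug, and let go of it. Then press the jack's handle fully down so that the unit's front feet rise clear of the bench, and finish while still holding the handle down. Do not press the handle before the valve is closed, do not push the unit about, and leave the other things where they are.

Things in the scene. Friction and masses are not known exactly. Their poses are not given: they have to be found in the camera images.
- jack_grip (a point): Where to grasp the jack: middle of its grey block 87 (x) x 44 (y) x 36 mm (grasp across y), 32 mm above the mat when it stands; block top 46 mm up. Jack axes: x along its length towards the saddle, z up. From here along x: saddle axis +67 mm, valve knob axis +18, handle hinge -41, block from -43 to +44, base plate (200 x 48 x 10 mm) from -113 to +87. Loose.
- saddle_top (a point): Centre of the top face of the jack's saddle, a flat round steel disc of 34 mm diameter at the front end of the jack, 38 mm above the mat with the handle up; it rises straight up by 40 mm per rad of handle travel, 24 mm in all.
- handle_bar (a point): Middle of the black cross bar at the end of the jack's handle: 16 mm thick, 64 mm long, along the jack's y. At rest it stands 97 mm above the mat, 71 mm behind the hinge (away from the saddle); fully down, about 47 mm above the mat and 90 mm behind the hinge. Press it from above.
- handle_hinge (a point): Axis of the handle's hinge on the jack, 42 mm above the mat; the axis lies along the jack's y. The cross bar moves on a circle of 90 mm radius about it, in the jack's x-z plane, on the side away from the saddle.
- jack_handle (a joint): Handle angle, rad: 0 = up at rest (38 degrees above level), 0.60 = fully down at its stop (about 4 degrees above level). A spring returns it when let go. Pressing at the cross bar takes about 1 to 2.5 N without load, 4 to 7 N with the unit on the saddle; the saddle meets the lift pad at about 0.25 rad.
- valve_grip (a point): Centre of the grip of the release-valve knob on top of the jack's block, 60 mm above the mat: a black bar 39 mm long, 11 mm wide, 19 mm high (top 69 mm above the mat; under it a disc of 14 mm radius, top 51 mm), turning about the vertical. Axes: x along the bar towards the end with the white pointer line; y across the bar (grasp across y).
- jack_valve (a joint): Valve angle in rad, counter-clockwise from above positive, range -1.6 to 1.6: 0 = closed, white pointer line straight towards the saddle and in line with the raised mark on the block. Stiff (0.03 N m), stays where it is left.
- lift_pad (a point): Centre of the lower face of the round lift pad (20 mm wide), 48 mm above the mat, under the steel lug at the middle of the unit's front; a dark boss on the lug's top marks its axis. Lug 40 mm wide, 6 thick, top 60 mm above the mat, reaching 18 mm beyond the pad's axis; the unit's front face is 25 mm behind that axis. Axes: x from the unit's front to its back (as for a lined-up jack), z up.
- front_feet (a point): Point on the underside midway between the power unit's two front rubber feet, 43 mm behind the lift pad's axis; its height is 2 mm (the mat) at the start and grows as the front is lifted.
- unit: The power unit: grey box 120 (x, front to back) x 130 x 75 mm high on four 12 mm feet, 0.9 to 1.7 kg, loose, front at -x. Origin on the mat under its centre, the lift pad 88 mm ahead of it at -x.
- trim_pot_box: Bystander: round flat box, 59 mm wide, 24 mm high. Origin at the centre of its underside.
- dsub_hood: Bystander: black connector hood, 39 x 45 x 12 mm. Origin at the centre of its underside.
- jack: The jack as a whole, 0.55 to 0.95 kg. It stands on the green bench mat, whose top is 2.2 mm above z = 0 (heights here are given above the mat); the mat ends at y = -0.25, and the handle end may overhang that edge. Origin on the mat under the middle of the jack, 8 mm behind the grip point and 75 mm behind the saddle axis; axes as for the grip point.
Things that resemble listed ones, but are neither listed nor needed, are in the scene too. Leave any yellow look-alike of the unit alone.

How it is judged:
By the outcome, as a careful person would: the job done as asked, in the order asked, and still so for the second after the job is handed in, while the arm keeps its last pose, push and grip.
It also fails if it takes over 69 s, if anything falls off the work surface, if the arm or the gripper's body presses on something with over 40 N, if the wrist force passes 120 N, or if a joint passes its speed limit or range.

ROBOT

A 6-joint arm with a two-finger parallel gripper is mounted at the origin on a cart in front of the work surface, level with it; the furniture and walls round the work are solid. World frame = base frame: x ahead of the robot, y to its left, z up, the work surface at z = 0. Lengths are in m, angles in degrees, forces in N, time in s.
With the tool pointing down it reaches from about 0.35 to 0.925 m from the base axis. Payload 6.4 kg.
Tool frame: the origin (TCP) lies between the finger pads; the fingertips stand bot.finger_overhang ahead of it and the grasp point (between the pads) lies 8 mm behind it (bot.finger_overhang is the distance from the TCP to the fingertips, in m); z points along the fingers, y is the line along which they close (so a half turn about z gives the same grasp; the last joint's range is limited). The gripper opens to 85 mm and grips with 20 to 120 N. Pads are 22 mm wide; open, the fingers measure 114 mm over their backs; the gripper's body (76 mm by 85 mm) begins 54 mm behind the grasp point. The pads swing forward as they close: fully open they stand 13 mm farther back than shut.
Start: joints at [64.853, 14.043, 89.255, -0, 76.702, -9.975], TCP at [0.17, 0.627, 0.242] pointing down, gripper open.
Joint ranges: [-179.41, 179.41], [-58.25, 129.5], [7.25, 145.43], [-54.29, 234.29], [11.92, 165.04], [-157.13, 157.13]. Speed limits (degrees/s): [147.25, 147.25, 180, 180, 180, 180].

INTERFACE

Orientations are given as a 3x3 rotation matrix whose columns are the frame's x, y, z axes.
In Python, from cell import bot gives the robot as it stands. The module is installed in compiled form; this text tells all that it offers.
- The arm moves only by the tool carry_out, never from a script. Its argument "moves" is a list that holds one entry, the list of rows, each a list of 6 numbers: the shift along the tool's x, y, z in m, then the turn, a rotation vector about the tool's x, y, z in rad. In form: [[[x, y, z, rx, ry, rz], ...]]. A call has exactly 10 rows; each row shifts and turns the commanded pose from where the row before left it, along the tool's axes as they then stand; what a row does not reach is not made up. A row lasts 1/8 s, in which the tool goes at most 62.5 mm and 10.7 degrees, less where a joint would pass 70% of its speed; a pose out of reach is approached as far as the arm can. A call is refused whole if a number of a shift passes 0.0625 or a number of a turn 0.188, either way. A call with a gripper value outside its range is refused whole. "gripper" is the closure in counts, from 0 (fully open) to 255 (shut), set as the call begins (left out, the last holds). The fingers move at their own pace and stop on an object; "force" is the grip in N (left out, the last holds). Time passes only in rows, so rows that do not move let the fingers close, or fill a call up. It gives the time, the measured TCP pose, the force, the opening and the grip force at its end, in the units of the state.
- bot.sense(): the state, without advancing time (a new reading comes with each control period).
- bot.read_camera(name): name is "scene" or "top" or "wrist"; returns the picture (384x512x3 uint8, red, green, blue); there is no depth.
- bot.get_calibration(name): a dict with "intrinsics" (3x3 intrinsics, pixels), "R" (3x3) and "t" (3): a world point X has camera coordinates R X + t. Camera axes: x right, y down, z forward; pixel columns grow to the right and rows downward; lengths in m; the calibration is good to about 2 mm. A picture is of the moment at which its call begins: read the wrist's pose just before it. get_calibration takes no time and is no camera call; for the wrist camera it gives the pose at the moment of the call.
- bot.finish_job(): hands the job in; it is judged then, once.
Trained networks look in the newest picture that a camera, given by its name, has taken for a name from the list of things; names that differ only in an ending like _2 or _b are one class to them, and where a whole thing is asked for, a point or a joint stands for the part that bears it (a point fixed in the world has none). Each returns a list of dicts, best first, with "p" (0 to 1); they miss things now and then, are a little off and sometimes report something else, mostly with a low value. They report only what shows in the picture. A call takes as long as a camera call. They do not tell look-alikes from the thing itself.
- bot.boxes_of(thing, camera): "centre" ([column, row] in pixels, amid what is visible of it).
- bot.cut_out(thing, camera): "pixels" (384x512 bool, what is visible of it) and "centre" ([column, row] in pixels, amid what is visible of it).
- bot.spot_point(thing, camera): "centre" ([column, row] in pixels: a listed point, or the origin of a listed thing).
The state is a dict: "time_s": time; "joint_positions": joint angles; "joint_velocities": joint speeds; "effort": joint torques, N m; "ee_pos": TCP position; "orientation": TCP orientation; "force": force on the tool from outside, world axes, zero at the start; "ft_torque": the same for the moment, N m; "width": finger opening in m; "finger_force": force on a finger pad.
Only numpy, scipy, OpenCV 4.12 (cv2) and the standard library are available. Lean on these libraries where they do the work, as an engineer would, in place of code of your own. Each camera call takes 0.05 s, during which the arm holds its last target. There are 200 camera calls.

## Working session

There is one attempt and no reset: what is moved stays moved. The work goes in short steps, Python scripts to look and compute and a tool call to move; the robot and the scene stay as the last step left them, time stands still between calls to the robot, and variables do not carry over. Pictures are saved under pics/ and viewed, at most 10 in all, crops included, and the job is handed in when it is done.

Besides the shell and the picture viewer there is one more tool, called after "Call:" as name(argument=value, ...) on one line, values as JSON. carry_out: Moves the arm, as the interface text tells. Its arguments: {"type":"object","properties":{"moves":{"type":"array"},"gripper":{"type":"number"},"force":{"type":"number"}},"required":["moves"]}

```bash
mkdir -p pics; cat > h.py <<'E'
import numpy as np, cv2, json
from cell import bot
def ray(cam,px,cal=None):
    c=cal or bot.get_calibration(cam); K=np.array(c["intrinsics"]);R=np.array(c["R"]);t=np.array(c["t"])
    d=R.T@np.linalg.inv(K)@np.array([px[0],px[1],1.]); return -R.T@t,d/np.linalg.norm(d)
def atz(cam,px,z,cal=None):
    o,d=ray(cam,px,cal); return o+d*(z-o[2])/d[2]
def tri(rays):
    A=0;b=0
    for o,d in rays:
        P=np.eye(3)-np.outer(d,d);A=A+P;b=b+P@o
    X=np.linalg.solve(A,b); return X,[np.linalg.norm((np.eye(3)-np.outer(d,d))@(X-o)) for o,d in rays]
def proj(cam,X,cal=None):
    c=cal or bot.get_calibration(cam); p=np.array(c["intrinsics"])@(np.array(c["R"])@X+np.array(c["t"])); return p[:2]/p[2]
def snap(cam,name=None):
    im=bot.read_camera(cam)
    if name: cv2.imwrite(f"pics/{name}.png",im[:,:,::-1])
    return im
E
python3 - <<'E'
from h import *
np.set_printoptions(precision=4,suppress=True)
print(bot.finger_overhang,bot.sense())
ims=[]
for cam in("scene","top"):
    ims.append(snap(cam))
    for n in("jack_grip","saddle_top","handle_bar","valve_grip","lift_pad","unit","jack","trim_pot_box","dsub_hood","front_feet"):
        print(cam,n,[(np.round(r["centre"],1).tolist(),round(r["p"],2)) for r in bot.spot_point(n,cam)[:4]])
cv2.imwrite("pics/a.png",ims[0][:,:,::-1]);cv2.imwrite("pics/b.png",ims[1][:,:,::-1])
E
```

```text
0.011 {'time_s': 0.0, 'joint_positions': array([64.8524, 14.0839, 89.3251,  0.0007, 76.7021, -9.9757]), 'joint_velocities': array([ 0.0904,  0.0015, -0.0566, -0.0331,  0.0344, -0.0081]), 'effort': array([  0.0007, -42.9518, -32.6125,  -0.0001,   0.0053,   0.    ]), 'ee_pos': array([0.1699, 0.6269, 0.2412]), 'orientation': array([[-0.9651,  0.2617, -0.0008],
       [ 0.2617,  0.9651, -0.0017],
       [ 0.0003, -0.0019, -1.    ]]), 'force': array([0.4307, 0.01  , 0.1103]), 'ft_torque': array([ 0.029 , -0.02  ,  0.0139]), 'finger_force': 0.0, 'width': 0.08558216183063842}
scene jack_grip [([215.3, 255.1], 0.66)]
scene saddle_top [([209.4, 227.0], 0.5)]
scene handle_bar [([230.1, 273.7], 0.74)]
scene valve_grip [([214.8, 243.3], 0.71)]
scene lift_pad [([323.7, 180.6], 0.74), ([207.2, 227.9], 0.66), ([257.0, 223.1], 0.63)]
scene unit [([352.2, 192.5], 0.88), ([255.8, 222.8], 0.63), ([282.0, 216.1], 0.56)]
scene jack [([220.3, 266.7], 0.83)]
scene trim_pot_box [([291.9, 260.6], 0.57)]
scene dsub_hood [([135.7, 241.5], 0.75)]
scene front_feet [([269.2, 226.7], 0.76), ([339.4, 193.2], 0.69), ([231.2, 274.2], 0.28), ([220.3, 257.6], 0.2)]
top jack_grip [([210.6, 197.5], 0.63), ([208.3, 212.9], 0.61)]
top saddle_top [([212.9, 169.9], 0.53)]
top handle_bar [([200.2, 243.4], 0.69), ([263.4, 225.2], 0.45)]
top valve_grip [([212.2, 189.9], 0.51)]
top lift_pad [([331.5, 179.4], 0.89), ([252.2, 190.1], 0.59)]
top unit [([278.3, 183.0], 0.69), ([359.2, 187.6], 0.64), ([211.8, 191.8], 0.39)]
top jack [([208.8, 200.3], 0.66)]
top trim_pot_box [([262.0, 225.7], 0.91)]
top dsub_hood [([166.5, 147.7], 0.74)]
top front_feet [([340.9, 178.9], 0.88), ([211.9, 190.7], 0.65)]
```

View pics/a.png

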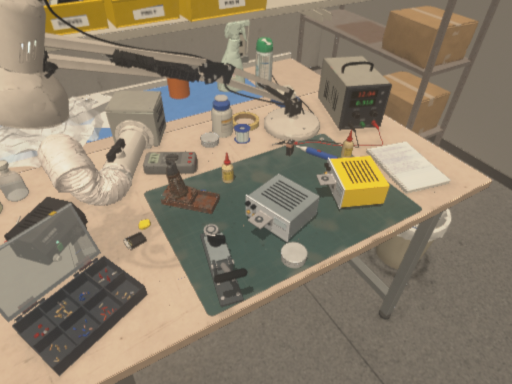

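View pics/b.png

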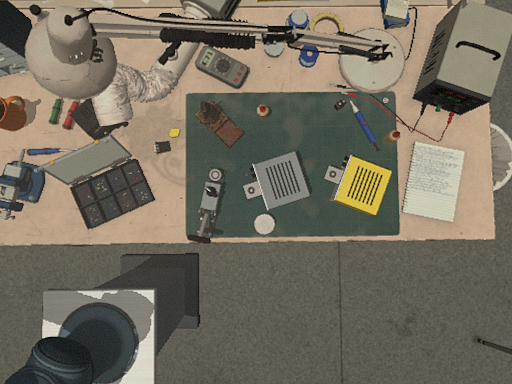

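The scene picture shows the grey unit near (282,205) with its lug at (257,220), the yellow look-alike at (357,180), and the jack from its saddle at (210,230) to its handle at (230,290). In the top picture the grey unit is at (280,181) with its lug at (252,190), and the jack saddle is at (213,172) with its handle at (200,240). Look-alikes for the lift pad are the yellow unit's lug at scene (324,181) / top (331,179), which I reject by colour. The round box at top (263,225) and the hood at top (163,147) are bystanders.

```bash
python3 - <<'E'
from h import *
np.set_printoptions(precision=4,suppress=True)
P={"jack_grip":((215.3,255.1),(208.3,200)),"saddle":((209.4,227),(212.9,169.9)),"handle":((230.1,273.7),(200.2,243.4)),"valve":((214.8,243.3),(212.2,189.9)),"lift":((257,223.1),(252.2,190.1)),"unit":((282,216.1),(278.3,183)),"yel":((323.7,180.6),(331.5,179.4)),"dsub":((135.7,241.5),(166.5,147.7)),"trim":((291.9,260.6),(262,225.7))}
for k,(a,b) in P.items(): 
    X,e=tri([ray("scene",a),ray("top",b)]); print(k,X,np.round(e,4))
for c in("scene","top","wrist"):
    print(c,ray(c,(256,192)),bot.get_calibration(c)["intrinsics"][0])
for n,z in(("saddle",.04),("lift",.05),("valve",.062),("handle",.099)): print(n,atz("top",P[n][1],z),atz("scene",P[n][0],z))
a=cv2.imread("pics/b.png")[120:260,140:400];cv2.imwrite("pics/c.png",cv2.resize(a,None,fx=3,fy=3,interpolation=cv2.INTER_CUBIC))
E
```

```text
jack_grip [ 0.4037 -0.3192  0.033 ] [0.0014 0.0014]
saddle [ 0.4859 -0.3378  0.0363] [0.0041 0.0041]
handle [ 0.291  -0.3039  0.1115] [0.0052 0.0052]
valve [ 0.4317 -0.3312  0.0366] [0.0009 0.0009]
lift [ 0.4308 -0.4422  0.0445] [0.0031 0.0031]
unit [ 0.4491 -0.5212  0.0125] [0.0015 0.0015]
yel [ 0.4583 -0.6604  0.0642] [0.0051 0.0051]
dsub [ 0.5611 -0.1884 -0.0058] [0.0053 0.0053]
trim [ 0.3277 -0.471   0.0012] [0.0006 0.0006]
scene (array([-0.0643, -0.1329,  0.6591]), array([ 0.6393, -0.3888, -0.6635])) [362.5458   0.     258.6424]
top (array([ 0.38  , -0.4603,  1.1695]), array([ 0.0386,  0.0044, -0.9992])) [401.7628   0.     260.831 ]
wrist (array([0.0935, 0.6483, 0.3734]), array([ 0.3084, -0.0845, -0.9475])) [299.5453   0.     256.348 ]
saddle [ 0.4876 -0.3346  0.04  ] [ 0.4801 -0.3399  0.04  ]
lift [ 0.4288 -0.4449  0.05  ] [ 0.4281 -0.4369  0.05  ]
valve [ 0.4301 -0.3348  0.062 ] [ 0.412  -0.3224  0.062 ]
handle [ 0.2873 -0.3066  0.099 ] [ 0.3021 -0.3034  0.099 ]
```

View pics/c.png

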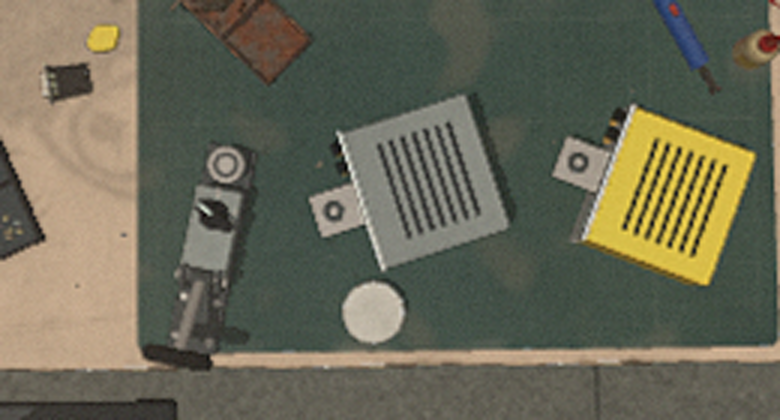

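The crop shows the jack saddle at (225,163), the valve knob at (213,213) and the handle bar at (178,357). The grey unit's lug boss is at (335,211), with the yellow one at (577,163). I choose the grey unit. The jack heads about -13° and the unit's axis about -73°. I now move above the jack for a close wrist look.

Call:
carry_out(moves=[[[-0.0415,-0.038,-0.006,0,0,0],[-0.0415,-0.038,-0.006,0,0,0],[-0.0415,-0.038,-0.006,0,0,0],[-0.0415,-0.038,-0.006,0,0,0],[-0.0415,-0.038,-0.006,0,0,0],[-0.0415,-0.038,0,0,0,0],[-0.0415,-0.038,0,0,0,0],[-0.0415,-0.038,0,0,0,0],[-0.0415,-0.038,0,0,0,0],[-0.0415,-0.038,0,0,0,0]]])

```text
time_s: 2.35
ee_pos: [0.472, 0.1503, 0.2727]
orientation: [[-0.965, 0.262, 0.001], [0.262, 0.965, 0.0], [-0.001, 0.0, -1.0]]
force: [0.4, 0.3, 0.1]
width: 0.0854
finger_force: 0.0
```

Call:
carry_out(moves=[[[-0.0065,-0.047,0,0,0,0],[-0.0065,-0.047,0,0,0,0],[-0.0065,-0.047,0,0,0,0],[-0.0065,-0.047,0,0,0,0],[-0.0065,-0.047,0,0,0,0],[-0.0065,-0.047,0,0,0,0],[-0.0065,-0.047,0,0,0,0],[-0.0065,-0.047,0.01,0,0,0],[-0.0065,-0.047,0.02,0,0,0],[-0.0065,-0.047,0.02,0,0,0]]])

```text
time_s: 3.6
ee_pos: [0.4106, -0.3204, 0.2222]
orientation: [[-0.965, 0.262, 0.001], [0.262, 0.965, -0.001], [-0.001, -0.001, -1.0]]
force: [0.4, 0.3, 0.1]
width: 0.0853
finger_force: 0.0
```

```bash
cat > look.py <<'E'
from h import *
import sys
np.set_printoptions(precision=4,suppress=True)
s=bot.sense();print(s["time_s"],s["ee_pos"],s["orientation"][:,0],s["joint_positions"],s["force"])
cal=bot.get_calibration("wrist");im=snap("wrist",sys.argv[1])
H=dict(jack_grip=.0342,saddle_top=.0402,handle_bar=.0992,handle_hinge=.0442,valve_grip=.0622,lift_pad=.0502,jack=.0022,unit=.0022,trim_pot_box=.0022)
for n in sys.argv[2:]:
    for r in bot.spot_point(n,"wrist")[:2]: print(n,np.round(r["centre"],1),round(r["p"],2),atz("wrist",r["centre"],H[n],cal))
import pickle;pickle.dump(cal,open(f"pics/{sys.argv[1]}.pkl","wb"))
E
python3 look.py d jack_grip saddle_top valve_grip handle_bar handle_hinge jack lift_pad unit
```

```text
3.6 [ 0.4106 -0.3204  0.2222] [-0.9651  0.262  -0.0011] [ -50.4498   -2.3594  109.1386    0.0071   73.1512 -125.2634] [0.4355 0.2837 0.1281]
jack_grip [251.2 166.5] 0.7 [ 0.4083 -0.3254  0.0342]
saddle_top [256.2 224.8] 0.62 [ 0.4744 -0.3377  0.0402]
valve_grip [253.  192.4] 0.88 [ 0.4286 -0.3286  0.0622]
handle_bar [244.1  47. ] 0.64 [ 0.3004 -0.3     0.0992]
handle_hinge [255.7 226.6] 0.39 [ 0.4746 -0.3384  0.0442]
jack [253.6 154.4] 0.72 [ 0.4023 -0.3213  0.0022]
jack [114.7 235.3] 0.57 [ 0.4576 -0.5237  0.0022]
lift_pad [154.8 209.5] 0.79 [ 0.4234 -0.4383  0.0502]
lift_pad [253.9 168.1] 0.65 [ 0.407  -0.3218  0.0502]
unit [113.9 234.9] 0.84 [ 0.4568 -0.5244  0.0022]
unit [249.9 192. ] 0.41 [ 0.4466 -0.3382  0.0022]
```

View pics/d.png

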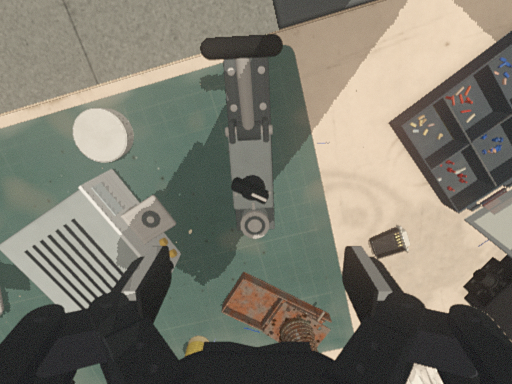

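The wrist view shows the jack from its bar at (241,47) to its saddle at (255,224). The valve knob is at (251,190), with the white line at its right end near (262,197). The grey lug boss is at (151,218). I zoom on the knob to check the choice and the angle.

```bash
python3 - <<'E'
from h import *
a=cv2.imread("pics/d.png")
cv2.imwrite("pics/e.png",cv2.resize(a[120:245,190:310],None,fx=4.8,fy=4.8,interpolation=cv2.INTER_CUBIC))
E
```

```text
(no output)
```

View pics/e.png

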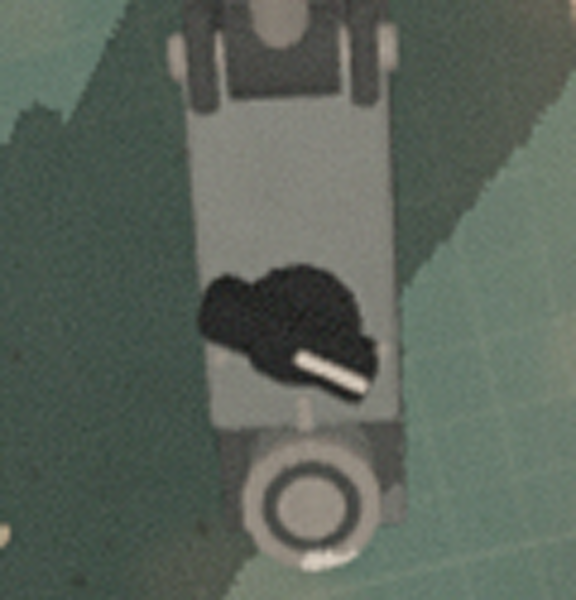

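The crop confirms the jack: black bar knob centred at (288,338) with its white line from (297,357) to (366,388). The raised mark is at (305,412) and the saddle at (312,503). The valve is open and must be turned clockwise.

```bash
python3 - <<'E'
from h import *
import pickle
np.set_printoptions(precision=4,suppress=True)
cal=pickle.load(open("pics/d.pkl","rb"))
f=lambda u,v,z: atz("wrist",(190+u/4.8-.4,120+v/4.8-.4),z,cal)
h=lambda v: np.degrees(np.arctan2(v[1],v[0]))
a,b=f(297,357,.0712),f(366,388,.0712);print("line",a,b,h(b-a),np.linalg.norm(b-a))
l0,l1,r0,r1=f(187,105,.0482),f(213,425,.0482),f(390,105,.0482),f(402,425,.0482)
print("block",l0,l1,r0,r1,h(l1-l0),h(r1-r0),"front mid",(l1+r1)/2,"w",np.linalg.norm(l1-r1))
print("saddle",f(312,503,.0402)); L,R=f(200,312,.0712),f(374,372,.0712);print("bar",L,R,(L+R)/2,np.linalg.norm(L-R),h(R-L))
bz=atz("wrist",(241.5,47),.0992,cal);print("hbar",bz,h(f(312,503,.0402)-bz))
print("boss",atz("wrist",(151,218),.066,cal),atz("wrist",(151,218),.0622,cal))
E
```

```text
line [ 0.4268 -0.3296  0.0712] [ 0.4372 -0.3176  0.0712] 49.3016270620608 0.015934776823456773
block [ 0.3738 -0.3395  0.0482] [ 0.4452 -0.355   0.0482] [ 0.3851 -0.2979  0.0482] [ 0.4565 -0.3134  0.0482] -12.227754204328807 -12.210442948229412 front mid [ 0.4508 -0.3342  0.0482] w 0.0430887698370083
saddle [ 0.4735 -0.3394  0.0402]
bar [ 0.4122 -0.3462  0.0712] [ 0.4342 -0.3151  0.0712] [ 0.4232 -0.3307  0.0712] 0.03819800967858445 54.75024648348576
hbar [ 0.2999 -0.302   0.0992] -12.166572726306981
boss [ 0.4266 -0.4383  0.066 ] [ 0.4278 -0.4401  0.0622]
```

The measured points agree: block front minus 44 mm and saddle minus 67 mm both put the grip at (0.408,-0.325), heading -12.2°. That places the valve axis at (0.425,-0.329) with the bar at about 51°. I turn the tool to 51° and go down onto the knob.

Call:
carry_out(moves=[[[0,0,0.01,0,0,0.18],[0,0,0.01,0,0,0.18],[0,0,0.01,0,0,0.18],[0,0,0.01,0,0,0.18],[0,0,0.01,0,0,0.18],[0,0,0.01,0,0,0.18],[0,0,0.01,0,0,0.18],[0,0,0,0,0,0.18],[0,0,0,0,0,0.18],[0,0,0,0,0,0.18]]], gripper=100)

```text
time_s: 5.3
ee_pos: [0.4114, -0.3181, 0.1529]
orientation: [[0.478, 0.878, 0.001], [0.878, -0.478, -0.001], [-0.0, 0.001, -1.0]]
force: [0.4, -0.3, -0.6]
width: 0.0518
finger_force: 0.0
```

Call:
carry_out(moves=[[[0,0,0,0,0,0.186],[0.0027,0.0166,0,0,0,0],[0,0,0.01,0,0,0],[0,0,0.01,0,0,0],[0,0,0,0,0,0],[0,0,0,0,0,0],[0,0,0,0,0,0],[0,0,0,0,0,0],[0,0,0,0,0,0],[0,0,0,0,0,0]]])

```text
time_s: 6.55
ee_pos: [0.4256, -0.327, 0.1324]
orientation: [[0.629, 0.778, 0.0], [0.778, -0.629, -0.0], [-0.0, 0.0, -1.0]]
force: [0.2, 0.5, 0.6]
width: 0.0523
finger_force: 0.0
```

```bash
python3 look.py f jack_grip saddle_top valve_grip lift_pad; python3 -c "
from cell import bot;s=bot.sense();print(s['width'],s['orientation'])"
```

```text
6.55 [ 0.4256 -0.327   0.1324] [ 0.6288  0.7776 -0.    ] [-49.6499   6.3708 110.3798  -0.001   63.2403 -10.6903] [0.2467 0.5425 0.6278]
jack_grip [241.7 207.6] 0.66 [ 0.4097 -0.3279  0.0342]
saddle_top [316.6 169.5] 0.65 [ 0.4763 -0.3383  0.0402]
valve_grip [260.6 209.9] 0.84 [ 0.4273 -0.3302  0.0622]
0.05139337020203865 [[ 6.28797030e-01  7.77569478e-01  3.64753852e-05]
 [ 7.77569479e-01 -6.28797029e-01 -3.95696422e-05]
 [-7.83253220e-06  5.32434198e-05 -9.99999999e-01]]
```

View pics/f.png

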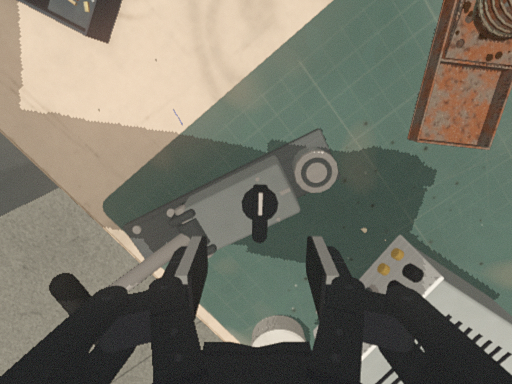

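The knob bar stands upright in the picture at (261,212), in line with the fingers and about 3 mm to their right. The saddle is at (316,171). I correct, go down and close on the bar.

Call:
carry_out(moves=[[[-0.001,0.0028,0.01,0,0,0],[0,0,0.012,0,0,0],[0,0,0.012,0,0,0],[0,0,0.012,0,0,0],[0,0,0.01,0,0,0],[0,0,0.0055,0,0,0],[0,0,0.002,0,0,0],[0,0,0,0,0,0],[0,0,0,0,0,0],[0,0,0,0,0,0]]])

```text
time_s: 8.05
ee_pos: [0.4273, -0.3297, 0.0692]
orientation: [[0.629, 0.778, 0.0], [0.778, -0.629, -0.001], [-0.0, 0.001, -1.0]]
force: [0.3, 0.2, -0.6]
width: 0.0517
finger_force: 0.0
```

Call:
carry_out(moves=[[[0,0,0,0,0,0],[0,0,0,0,0,0],[0,0,0,0,0,0],[0,0,0,0,0,0],[0,0,0,0,0,0],[0,0,0,0,0,0],[0,0,0,0,0,0],[0,0,0,0,0,0],[0,0,0,0,0,0],[0,0,0,0,0,0]]], gripper=255, force=30)

```text
time_s: 9.3
ee_pos: [0.4269, -0.3294, 0.0689]
orientation: [[0.629, 0.778, -0.001], [0.778, -0.629, 0.0], [-0.0, -0.001, -1.0]]
force: [-3.6, 2.4, 6.3]
width: 0.0101
finger_force: 31.8
```

Call:
carry_out(moves=[[[0,0,-0.001,0,0,0.13],[0,0,0,0,0,0.13],[0,0,0,0,0,0.13],[0,0,0,0,0,0.13],[0,0,0,0,0,0.13],[0,0,0,0,0,0.13],[0,0,0,0,0,0.13],[0,0,0,0,0,0.13],[0,0,0,0,0,0.065],[0,0,0,0,0,0]]])

```text
time_s: 10.55
ee_pos: [0.427, -0.3294, 0.069]
orientation: [[0.977, -0.212, 0.0], [-0.212, -0.977, 0.0], [0.0, -0.0, -1.0]]
force: [0.5, -1.6, -3.8]
width: 0.01
finger_force: 30.6
```

Call:
carry_out(moves=[[[0,0,0,0,0,0],[0,0,0,0,0,0],[0,0,0,0,0,0],[0,0,0,0,0,0],[0,0,-0.012,0,0,0],[0,0,-0.02,0,0,0],[0,0,-0.02,0,0,0],[0,0,-0.02,0,0,0],[0,0,-0.02,0,0,0],[0,0,0,0,0,0]]], gripper=120)

```text
time_s: 11.8
ee_pos: [0.4281, -0.3306, 0.1644]
orientation: [[0.977, -0.212, 0.003], [-0.212, -0.977, -0.004], [0.004, 0.003, -1.0]]
force: [0.2, -0.7, 0.0]
width: 0.0451
finger_force: 0.0
```

```bash
python3 look.py g jack_grip saddle_top valve_grip handle_bar lift_pad; python3 - <<'E'
from h import *
a=cv2.imread("pics/g.png");cv2.imwrite("pics/g2.png",cv2.resize(a[60:330,120:480],None,fx=2.2,fy=2.2,interpolation=cv2.INTER_CUBIC))
E
```

```text
11.8 [ 0.4281 -0.3306  0.1644] [ 0.9772 -0.2125  0.004 ] [-49.6962   4.2224 108.9403  -0.0002  66.552   52.5713] [ 0.242  -0.6795  0.0349]
jack_grip [256.6 202.1] 0.79 [ 0.411  -0.3272  0.0342]
saddle_top [255.7 128.7] 0.8 [ 0.4777 -0.341   0.0402]
valve_grip [257.2 196.9] 0.72 [ 0.4256 -0.3308  0.0622]
handle_bar [255.2 355.8] 0.93 [ 0.3002 -0.3017  0.0992]
lift_pad [388.4 158. ] 0.67 [ 0.4317 -0.4442  0.0502]
lift_pad [255.3 130.9] 0.54 [ 0.4772 -0.3405  0.0502]
```

View pics/g2.png

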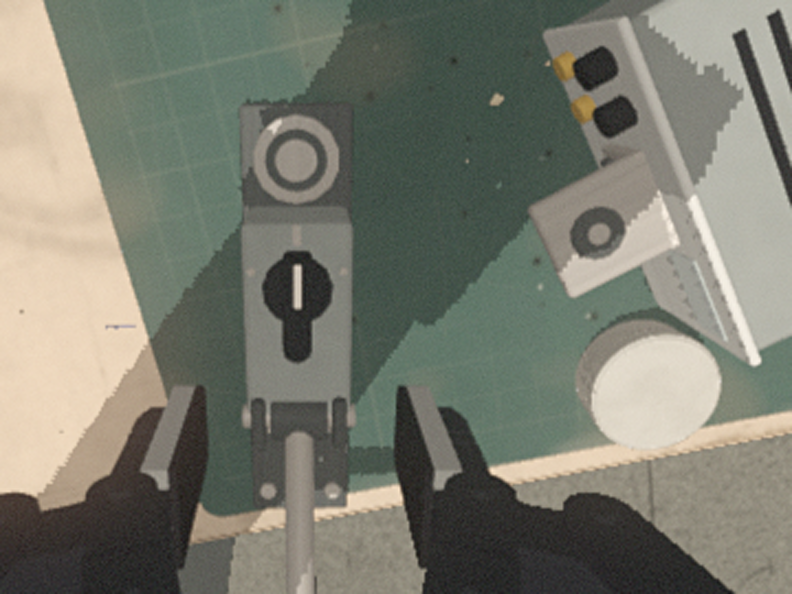

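The crop shows the white line at (297,287) pointing straight up at the raised mark (297,235) and the saddle (296,158), so the valve is closed. The grey lug boss is at (598,232), with lug corners at (531,210), (574,296), (640,152) and (678,243).

```bash
python3 - <<'E'
from h import *
import pickle
np.set_printoptions(precision=4,suppress=True)
c1=pickle.load(open("pics/g.pkl","rb"));c0=pickle.load(open("pics/d.pkl","rb"))
q=lambda u,v:(120+u/2.2-.3,60+v/2.2-.3)
h=lambda v: np.degrees(np.arctan2(v[1],v[0]))
f=lambda u,v,z: atz("wrist",q(u,v),z,c1)
print("boss tri",tri([ray("w",q(598,232),c1),ray("w",(151,218),c0)]))
cb=bot.get_calibration("top");cs=bot.get_calibration("scene")
print("boss all",tri([ray("w",q(598,232),c1),ray("w",(151,218),c0),ray("top",(140+335/3-.3,120+211/3-.3),cb)]))
s0=(190+312/4.8-.4,120+503/4.8-.4)
print("saddle tri",tri([ray("w",q(296,158),c1),ray("w",s0,c0)]),f(296,158,.0402))
z=.0622
A,B,C,D=[f(*p,z) for p in((531,210),(574,296),(640,152),(678,243))]
print("boss z",f(598,232,.0642),"lug",A,B,"w",np.linalg.norm(A-B),"hd",h(C-A),h(D-B),h(B-A)+0)
print("unit edge top", h(f(757,362,.0892)-f(628,18,.0892)))
l0,l1,r0,r1=f(250,400,.0482),f(245,222,.0482),f(350,400,.0482),f(352,222,.0482)
print("jack",h(l1-l0),h(r1-r0),"front",(l1+r1)/2)
print("trim",f(650,385,.026))
E
```

```text
boss tri (array([ 0.4284, -0.4417,  0.0603]), [np.float64(0.0005408637774130884), np.float64(0.0005408637774131324)])
boss all (array([ 0.4285, -0.4423,  0.0594]), [np.float64(0.0005159908722831141), np.float64(0.0007768891642067643), np.float64(0.0004510608909390875)])
saddle tri (array([ 0.4752, -0.3395,  0.0366]), [np.float64(0.00036188024274166685), np.float64(0.00036188024274164474)]) [ 0.4757 -0.3393  0.0402]
boss z [ 0.4296 -0.4407  0.0642] lug [ 0.4423 -0.4185  0.0622] [ 0.4061 -0.4308  0.0622] w 0.038179610192562 hd -72.53178384205631 -72.30175441916953 -161.2753176905776
unit edge top -163.14926898661486
jack -12.216677523847956 -11.551303267501362 front [ 0.4528 -0.3352  0.0482]
trim [ 0.3403 -0.4737  0.026 ]
```

The knob is closed. The pad axis is at (0.4288,-0.4415), with its boss triangulated at 0.060, and the unit heads -72.4°. The grip is at (0.4094,-0.3256), heading -12°. I grasp the block.

Call:
carry_out(moves=[[[-0.0193,-0.0009,0,0,0,0],[0,0,0,0,0,0],[0,0,0.02,0,0,0],[0,0,0.025,0,0,0],[0,0,0.025,0,0,0],[0,0,0.025,0,0,0],[0,0,0.02,0,0,0],[0,0,0.013,0,0,0],[0,0,0.0074,0,0,0],[0,0,0,0,0,0]]], gripper=0)

```text
time_s: 13.35
ee_pos: [0.4085, -0.3245, 0.0262]
orientation: [[0.977, -0.213, -0.0], [-0.213, -0.977, 0.0], [-0.0, -0.0, -1.0]]
force: [0.2, 0.1, 0.1]
width: 0.0854
finger_force: 0.0
```

Call:
carry_out(moves=[[[0,0,0,0,0,0],[0,0,0,0,0,0],[0,0,0,0,0,0],[0,0,0,0,0,0],[0,0,0,0,0,0],[0,0,0,0,0,0],[0,0,0,0,0,0],[0,0,0,0,0,0],[0,0,0,0,0,0],[0,0,0,0,0,0]]], gripper=255, force=70)

```text
time_s: 14.6
ee_pos: [0.4089, -0.3255, 0.0274]
orientation: [[0.977, -0.212, 0.001], [-0.212, -0.977, -0.002], [0.001, 0.002, -1.0]]
force: [-1.2, -1.8, 6.2]
width: 0.0426
finger_force: 74.2
```

Call:
carry_out(moves=[[[0,0,-0.004,0,0,0],[0,0,-0.005,0,0,0],[0,0,0,0,0,0.09],[0,0,0,0,0,0.14],[0,0,0,0,0,0.14],[0,0,0,0,0,0.14],[0,0,0,0,0,0.14],[0,0,0,0,0,0.14],[0,0,0,0,0,0.14],[0,0,0,0,0,0.12]]])

```text
time_s: 15.85
ee_pos: [0.4078, -0.3235, 0.0345]
orientation: [[0.298, -0.955, -0.001], [-0.955, -0.298, 0.002], [-0.002, 0.001, -1.0]]
force: [-0.6, 0.4, -7.6]
width: 0.0431
finger_force: 72.8
```

Call:
carry_out(moves=[[[-0.005,0.008,0,0,0,0],[-0.0055,0.008,0,0,0,0],[0,0,0,0,0,0],[0,0,0,0,0,0],[0,0,0,0,0,0],[0,0,0,0,0,0],[0,0,0,0,0,0],[0,0,0,0,0,0],[0,0,0,0,0,0],[0,0,0,0,0,0]]])

```text
time_s: 17.1
ee_pos: [0.39, -0.3194, 0.0354]
orientation: [[0.302, -0.953, -0.0], [-0.953, -0.302, 0.0], [-0.0, 0.0, -1.0]]
force: [-1.2, 0.1, -7.2]
width: 0.043
finger_force: 72.8
```

```bash
python3 look.py i saddle_top lift_pad valve_grip; python3 - <<'E'
from h import *
snap("scene","i_s")
a=cv2.imread("pics/i.png");b=cv2.imread("pics/i_s.png")[120:310,150:350]
a=cv2.resize(a,(500,375));b=cv2.resize(b,(296,281),interpolation=cv2.INTER_CUBIC)
o=np.zeros((375,800,3),np.uint8);o[:,:500]=a;o[:281,504:]=b;cv2.imwrite("pics/i2.png",o)
E
```

```text
17.1 [ 0.39   -0.3194  0.0354] [ 0.3018 -0.9534 -0.    ] [-52.2218  11.9717 116.4828  -0.0005  51.5465 110.2118] [-1.1891  0.1198 -7.2216]
saddle_top [256.  127.4] 0.77 [ 0.4105 -0.3818  0.0402]
valve_grip [257.5 266.8] 0.77 [ 0.3942 -0.3319  0.0622]
```

View pics/i2.png

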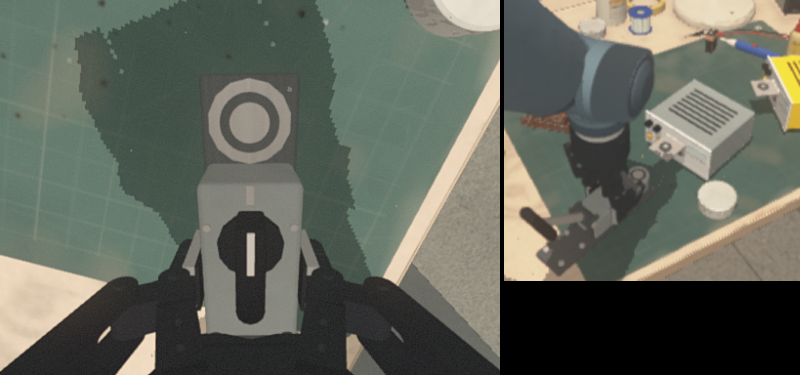

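The left half shows the held jack: saddle at (249,121) and the pointer line at (250,253), still in line with the mark. The right half shows it lifted, lined up in front of the grey lug at (665,148). I compute the exact saddle offset from the tool.

```bash
python3 - <<'E'
from h import *
import pickle
np.set_printoptions(precision=4,suppress=True)
c=pickle.load(open("pics/i.pkl","rb"));s=bot.sense();R=s["orientation"];p=s["ee_pos"]
for px in((255,123.9),(256,127.4)):
    S=atz("w",px,.0484,c);print(S,R.T@(S-p))
g=np.array([.4288,-.4415,.05])
print("to go, 67.2 nominal:",R.T@(g-(p+R@np.array([.0672,-.0003,0]))))
im=snap("scene");
print([(np.round(r["centre"],1),round(r["p"],2)) for r in bot.spot_point("lift_pad","scene")[:3]])
E
```

```text
[ 0.4116 -0.3839  0.0484] [ 0.0681 -0.0011 -0.013 ]
[ 0.4108 -0.3827  0.0484] [ 0.0667 -0.0007 -0.013 ]
to go, 67.2 nominal: [ 0.061   0.0002 -0.0146]
[(array([324.5, 181.7]), 0.94), (array([258.5, 220. ]), 0.66)]
```

Call:
carry_out(moves=[[[0,0,0.0048,0,0,0],[0,0,0,0,0,0],[0.008,0.0005,0,0,0,0],[0.01,0,0,0,0,0],[0.01,0,0,0,0,0],[0.01,0,0,0,0,0],[0.01,0,0,0,0,0],[0.008,0,0,0,0,0],[0.0046,0,0,0,0,0],[0,0,0,0,0,0]]])

```text
time_s: 18.7
ee_pos: [0.4079, -0.3775, 0.0306]
orientation: [[0.302, -0.953, 0.0], [-0.953, -0.302, 0.0], [-0.0, -0.0, -1.0]]
force: [-0.5, 0.3, -5.5]
width: 0.0434
finger_force: 72.8
```

```bash
python3 look.py j lift_pad; python3 - <<'E'
from h import *
np.set_printoptions(precision=4,suppress=True)
s=bot.sense();R=s["orientation"];p=s["ee_pos"]
S=p+R@np.array([.0674,-.0006,0]);print("saddle",S,"err tool",R.T@(np.array([.4288,-.4415,S[2]])-S),s["force"])
snap("scene","j_s");snap("top","j_t")
a=cv2.imread("pics/j.png");b=cv2.imread("pics/j_s.png")[140:300,170:330]
o=np.zeros((375,800,3),np.uint8);o[:,:500]=cv2.resize(a,(500,375));o[:296,504:]=cv2.resize(b,(296,296),interpolation=cv2.INTER_CUBIC);cv2.imwrite("pics/j2.png",o)
E
```

```text
18.7 [ 0.4079 -0.3775  0.0306] [ 0.3017 -0.9534 -0.    ] [-54.4754  18.4049 108.9916   0.0022  52.6045 107.9649] [-0.5429  0.2522 -5.5049]
lift_pad [258.7 125.5] 0.82 [ 0.4282 -0.4426  0.0502]
saddle [ 0.4286 -0.441   0.0304] err tool [ 0.0006 -0.     -0.    ] [-0.4644  0.0135 -7.0911]
```

View pics/j2.png

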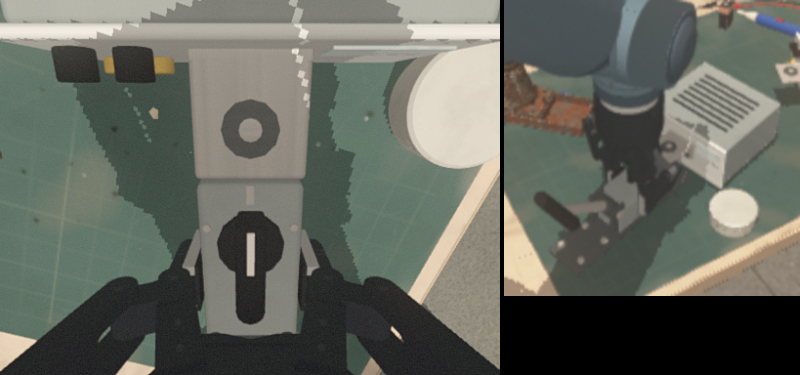

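The left half shows the lug squarely over the jack's front, with the boss at (250,129) in line with the jack's centreline at column 250. The right half shows the jack under the lug at (672,150) with the unit unmoved. I check the boss position numerically.

```bash
python3 - <<'E'
from h import *
import pickle
np.set_printoptions(precision=4,suppress=True)
c=pickle.load(open("pics/j.pkl","rb"));s=bot.sense();R=s["orientation"];p=s["ee_pos"]
for z in(.060,.0622,.065):
    B=atz("w",(255.7,131.8),z,c);print(z,B,R.T@(B-p))
c1=pickle.load(open("pics/g.pkl","rb"));c0=pickle.load(open("pics/d.pkl","rb"))
print(tri([ray("w",(255.7,131.8),c),ray("w",(120+598/2.2-.3,60+232/2.2-.3),c1),ray("w",(151,218),c0)]))
E
```

```text
0.06 [ 0.4289 -0.4413  0.06  ] [ 0.0678 -0.0008 -0.0296]
0.0622 [ 0.429  -0.4415  0.0622] [ 0.0681 -0.0008 -0.0318]
0.065 [ 0.4291 -0.4419  0.065 ] [ 0.0684 -0.0008 -0.0346]
(array([ 0.4286, -0.4415,  0.0606]), [np.float64(0.0003354066632250673), np.float64(0.0006201516451194706), np.float64(0.000531218346361376)])
```

Call:
carry_out(moves=[[[0.0006,0,0.001,0,0,0],[0,0,0.001,0,0,0],[0,0,0.001,0,0,0],[0,0,0.0006,0,0,0],[0,0,0,0,0,0],[0,0,0,0,0,0],[0,0,0,0,0,0],[0,0,0,0,0,0],[0,0,0,0,0,0],[0,0,0,0,0,0]]])

```text
time_s: 20.15
ee_pos: [0.408, -0.3778, 0.0274]
orientation: [[0.302, -0.953, -0.0], [-0.953, -0.302, 0.0], [-0.0, 0.0, -1.0]]
force: [-2.8, 4.9, 1.7]
width: 0.043
finger_force: 73.9
```

Call:
carry_out(moves=[[[0,0,0,0,0,0],[0,0,0,0,0,0],[0,0,0,0,0,0],[0,0,0,0,0,0],[0,0,0,0,0,0],[0,0,-0.01,0,0,0],[0,0,-0.02,0,0,0],[0,0,-0.03,0,0,0],[0,0,-0.04,0,0,0],[0,0,-0.04,0,0,0]]], gripper=30)

```text
time_s: 21.4
ee_pos: [0.4081, -0.378, 0.1699]
orientation: [[0.302, -0.953, 0.001], [-0.953, -0.302, -0.002], [0.002, -0.001, -1.0]]
force: [-0.3, -0.6, -0.2]
width: 0.0753
finger_force: 0.0
```

```bash
python3 look.py k lift_pad saddle_top valve_grip handle_bar handle_hinge jack_grip
```

```text
21.4 [ 0.4081 -0.378   0.1699] [ 0.3019 -0.9533  0.0018] [-54.4826   5.9645 106.4303  -0.0007  67.4997 107.9456] [-0.2581 -0.5838 -0.2184]
valve_grip [255.1 168.1] 0.72 [ 0.4158 -0.3966  0.0622]
handle_bar [258.1 332.7] 0.85 [ 0.3733 -0.2704  0.0992]
handle_hinge [ 85.7 292.7] 0.21 [ 0.5397 -0.2159  0.0442]
jack_grip [258.6 178.7] 0.79 [ 0.4076 -0.3812  0.0342]
```

The bar is measured at (0.373,-0.270), where the placed jack should have it. The jack is released. I close the fingers and move over the bar.

Call:
carry_out(moves=[[[-0.012,0.0007,0,0,0,0],[-0.014,0,0,0,0,0],[-0.014,0,0,0,0,0],[-0.014,0,0,0,0,0],[-0.014,0,0,0,0,0],[-0.014,0,0,0,0,0],[-0.014,0,0,0,0,0],[-0.012,0,0,0,0,0],[-0.0045,0,0.01,0,0,0],[0,0,0.02,0,0,0]]], gripper=255, force=40)

```text
time_s: 23.0
ee_pos: [0.3737, -0.271, 0.137]
orientation: [[0.302, -0.953, 0.001], [-0.953, -0.302, -0.002], [0.002, -0.001, -1.0]]
force: [-1.0, -0.7, -0.1]
width: -0.0001
finger_force: 0.0
```

Call:
carry_out(moves=[[[0,0,0.008,0,0,0],[0,0,0.006,0,0,0],[0,0,0.004,0,0,0],[0,0,0.004,0,0,0],[-0.001,0,0.002,0,0,0],[-0.002,0,0.003,0,0,0],[-0.002,0,0.003,0,0,0],[-0.0015,0,0.002,0,0,0],[0,0,0,0,0,0],[0,0,0,0,0,0]]])

```text
time_s: 24.25
ee_pos: [0.3715, -0.2647, 0.1051]
orientation: [[0.302, -0.953, 0.0], [-0.953, -0.302, -0.0], [0.0, -0.0, -1.0]]
force: [-1.4, 1.9, 4.4]
width: -0.0002
finger_force: 1.8
```

Call:
carry_out(moves=[[[-0.003,0,0.004,0,0,0],[-0.002,0,0.004,0,0,0],[-0.0018,0,0.004,0,0,0],[-0.0014,0,0.004,0,0,0],[-0.0012,0,0.004,0,0,0],[-0.001,0,0.004,0,0,0],[-0.0007,0,0.004,0,0,0],[-0.0003,0,0.003,0,0,0],[0,0,0,0,0,0],[0,0,0,0,0,0]]])

```text
time_s: 25.5
ee_pos: [0.3677, -0.2528, 0.0736]
orientation: [[0.302, -0.953, -0.001], [-0.953, -0.302, 0.002], [-0.002, 0.0, -1.0]]
force: [-1.1, 4.2, 5.5]
width: 0.0001
finger_force: 3.2
```

```bash
python3 look.py l lift_pad valve_grip; python3 - <<'E'
from h import *
for c in("scene","top"):
    snap(c,"l_"+c)
    for n in("unit","lift_pad"): print(c,n,[(np.round(r["centre"],1).tolist(),round(r["p"],2)) for r in bot.spot_point(n,c)[:3]])
E
```

```text
25.5 [ 0.3677 -0.2528  0.0736] [ 0.3017 -0.9534 -0.0024] [-49.1549   0.1045 124.3591   0.0487  55.6701 113.2549] [-1.1269  4.232   5.4719]
valve_grip [252.2  14.3] 0.4 [ 0.4032 -0.3576  0.0622]
scene unit [([279.8, 215.9], 0.93), ([354.3, 192.2], 0.69)]
scene lift_pad [([321.4, 181.3], 0.94), ([261.7, 218.5], 0.58)]
top unit [([356.4, 184.9], 0.97), ([278.7, 182.4], 0.82)]
top lift_pad [([332.6, 175.2], 0.59), ([250.5, 191.6], 0.58)]
```

The handle is nearly down, but the bar's rolling drags the tip forward with about 4 N. I ease the tip back about 4 mm while pressing on to the stop.

Call:
carry_out(moves=[[[-0.0015,0,0.0005,0,0,0],[-0.0015,0,0.0005,0,0,0],[-0.001,0,0.0015,0,0,0],[-0.001,0,0.002,0,0,0],[0,0,0.002,0,0,0],[0,0,0.001,0,0,0],[0,0,0,0,0,0],[0,0,0,0,0,0],[0,0,0,0,0,0],[0,0,0,0,0,0]]])

```text
time_s: 27.2
ee_pos: [0.3674, -0.2508, 0.068]
orientation: [[0.302, -0.953, 0.002], [-0.953, -0.302, -0.004], [0.004, -0.001, -1.0]]
force: [-2.4, -0.7, 9.8]
width: 0.0
finger_force: 5.2
```

Call:
carry_out(moves=[[[0,0,0.001,0,0,0],[0,0,0.001,0,0,0],[0,0,0,0,0,0],[0,0,0,0,0,0],[0,0,0,0,0,0],[0,0,0,0,0,0],[0,0,0,0,0,0],[0,0,0,0,0,0],[0,0,0,0,0,0],[0,0,0,0,0,0]]])

```text
time_s: 28.45
ee_pos: [0.3676, -0.2508, 0.067]
orientation: [[0.302, -0.953, 0.001], [-0.953, -0.302, -0.003], [0.003, -0.0, -1.0]]
force: [-4.9, 2.4, 21.3]
width: -0.0
finger_force: 10.6
```

```bash
python3 look.py m valve_grip; python3 - <<'E'
from h import *
snap("scene","m_s");snap("top","m_t")
for c in("scene","top"):
    for n in("unit","lift_pad","front_feet"): print(c,n,[(np.round(r["centre"],1).tolist(),round(r["p"],2)) for r in bot.spot_point(n,c)[:3]])
a=cv2.imread("pics/m_s.png")[130:300,200:350];t=cv2.imread("pics/m_t.png")[140:260,180:320];d=cv2.imread("pics/j_s.png")[130:300,200:350]
o=np.zeros((600,800,3),np.uint8);o[:440,:390]=cv2.resize(a,(390,440),interpolation=cv2.INTER_CUBIC);o[:440,400:790]=cv2.resize(t,(390,440))*0
o[:334,400:790]=cv2.resize(t,(390,334),interpolation=cv2.INTER_CUBIC);o[340:600,400:630]=cv2.resize(d,(230,260),interpolation=cv2.INTER_CUBIC)
cv2.imwrite("pics/m2.png",o)
E
```

```text
28.45 [ 0.3676 -0.2508  0.067 ] [ 0.3023 -0.9532  0.0034] [-48.9264   0.5577 124.7886  -0.0729  54.4648 113.5205] [-4.947   2.3823 21.3002]
scene unit [([351.7, 192.7], 0.64), ([278.3, 213.9], 0.61)]
scene lift_pad [([261.2, 217.5], 0.95), ([324.7, 181.0], 0.87), ([131.7, 241.3], 0.63)]
scene front_feet [([338.0, 192.5], 0.8), ([268.9, 225.9], 0.63)]
top unit [([278.1, 180.7], 0.86), ([356.8, 188.3], 0.67)]
top lift_pad [([331.9, 174.9], 0.74), ([251.3, 189.9], 0.62)]
top front_feet [([339.4, 181.4], 0.81), ([264.3, 190.6], 0.73)]
```

View pics/m2.png

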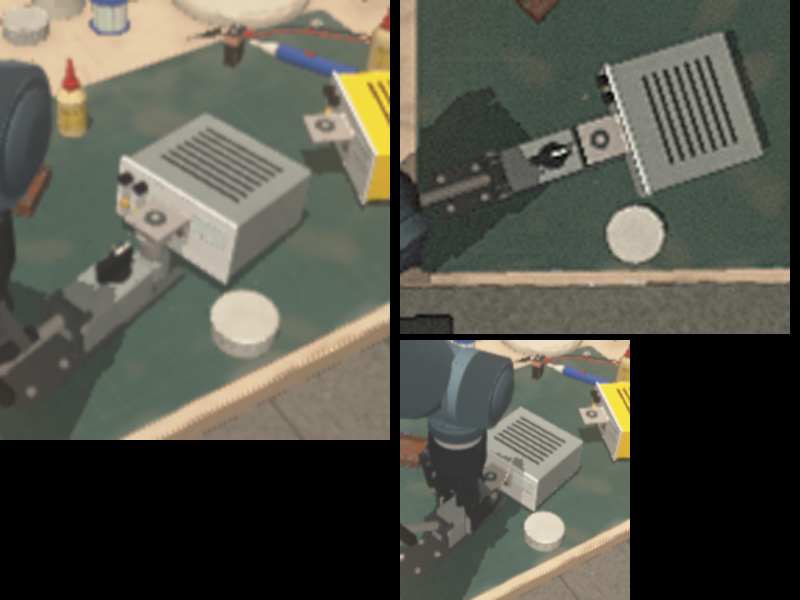

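The left half shows the raised saddle column at (152,247) pressed under the lug, with its boss at (155,217), and the unit's front tipped up. The top view shows the jack in line with the unit, the pointer towards the saddle at (555,153), and the round box in its place at (635,233). The handle is on its hard stop at 21 N, so I ease slightly to a moderate push and hand in.

Call:
carry_out(moves=[[[0,0,-0.0006,0,0,0],[0,0,0,0,0,0],[0,0,0,0,0,0],[0,0,0,0,0,0],[0,0,0,0,0,0],[0,0,0,0,0,0],[0,0,0,0,0,0],[0,0,0,0,0,0],[0,0,0,0,0,0],[0,0,0,0,0,0]]])

```text
time_s: 30.2
ee_pos: [0.3675, -0.2508, 0.0673]
orientation: [[0.302, -0.953, 0.002], [-0.953, -0.302, -0.003], [0.004, -0.0, -1.0]]
force: [-4.0, 1.6, 18.3]
width: 0.0001
finger_force: 9.0
```

```bash
python3 -c "
from cell import bot
s=bot.sense();print(s['ee_pos'],s['force'])
print(bot.finish_job() if s['force'][2]>10 else 'low')"
```

```text
[ 0.36752619 -0.25076896  0.06730417] [-4.0398907   1.63207602 18.29891402]
the job is handed in; nothing more can be done
None
```

I closed the valve first, then set the saddle under the lift pad (within about 1 mm) and let go of the jack. The handle is held on its stop at about 18 N with the unit's front visibly raised, and I handed the job in at 30 s.

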